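Sort sealed slide boxes by weight into the magazines

ROBOT

A 6-joint arm with a two-finger parallel gripper is mounted at the origin on the work surface. World frame = base frame: x ahead of the robot, y to its left, z up, the work surface at z = 0. Lengths are in m, angles in rad, forces in N, time in s.
With the tool pointing down it reaches from about 0.375 to 0.975 m from the base axis. Payload 3.8 kg.
Tool frame: the origin (TCP) lies at the very end of the fingers, on their centre line; the grasp point (between the pads) lies 19 mm behind it (bot.tcp_to_grasp is the z of the grasp point in the tool frame, in m); z points along the fingers, y is the direction in which the jaws open and shut (so a half turn about z gives the same grasp; the last joint's range is limited). The gripper opens to 85 mm and grips with 20 to 120 N. Pads are 22 mm wide; open, the fingers measure 114 mm over their backs; the gripper's body (76 mm by 85 mm) begins 54 mm behind the grasp point. The pads swing forward as they close: fully open they stand 13 mm farther back than shut.
Start: joints at [-1.251, 0.264, 1.604, -0, 1.274, -0.037], TCP at [0.236, -0.632, 0.231] pointing down, gripper open.
Joint ranges: [-2.63, 2.63], [-0.94, 2.18], [0.31, 2.57], [-1.31, 4.45], [0, 2.66], [-2.55, 2.55]. Speed limits (rad/s): [2.57, 2.57, 3.14, 3.14, 3.14, 3.14].

INTERFACE

Orientations are given as a rotation vector (axis times angle).
In Python, from workcell import status, vision, job, bot gives the robot as it stands.
- The arm moves only by the tool apply_moves, never from a script. Its argument "deltas" is a list of rows, each a list of 7 numbers: the shift along the tool's x, y, z in m, then the turn, a rotation vector about the tool's x, y, z in rad, then the closure, from 0 (fully open) to 1 (shut). In form: [[x, y, z, rx, ry, rz, jaw], ...]. A call has 1 to 8 rows; each row is the pose to reach, as a shift and turn from the pose commanded when the call began, along the tool's axes at that moment; what a row does not reach only later rows make up. A row lasts 1/12 s, in which the tool goes at most 41.7 mm and 7.16 degrees, less where a joint would pass 70% of its speed; a pose out of reach is approached as far as the arm can. A call with a gripper value outside its range is refused whole. The fingers move at their own pace and stop on an object; "squeeze" is the grip in N (left out, the last holds). Time passes only in rows, so rows that repeat a pose let the fingers close. It gives the time, the measured TCP pose, the force and the opening at its end, in the units of the state.
- status.read_state(): the state, without advancing time (a new reading comes with each control period).
- vision.read_camera(name): name is "side" or "top" or "wrist"; returns the picture (400x640x3 uint8, red, green, blue); there is no depth.
- vision.get_calibration(name): a dict with "fov_y" (degrees; the focal length in pixels is half the picture's height over the tangent of half this angle, whatever the lens; pixels are square), "cx", "cy" (the principal point, pixels), "k1" (the pictures are not rectified: a ray, as slopes to the right and down, at radius r is drawn at 1 + k1 r^2 times it, then the intrinsics apply), "R" (3x3) and "t" (3): a world point X has camera coordinates R X + t; the wrist camera has in their place "tool_from_camera" (4x4, takes a point from camera to tool coordinates, whose origin is the TCP and whose axes are the flange's). Camera axes: x right, y down, z forward; pixel columns grow to the right and rows downward; lengths in m; the calibration is good to about 2 mm. A picture is of the moment at which its call begins: read the wrist's pose just before it. get_calibration takes no time and is no camera call.
- job.finish_job(): hands the job in, once; it reports no verdict.
The state is a dict: "time": time; "q": joint angles; "joint_vel": joint speeds; "joint_torque": joint torques, N m; "tool_pos": TCP position; "tcp_rot": TCP orientation; "wrist_force": force on the tool from outside, world axes, zero at the start; "torque": the same for the moment, N m; "width": opening from 0.0 (shut) to 1.0 (fully open).
Only numpy, scipy, OpenCV 4.12 (cv2) and the standard library are available. Lean on these libraries where they do the work, as an engineer would, in place of code of your own. Each camera call takes 0.05 s, during which the arm holds its last target. There are 200 camera calls.

TASK

One box at a time, lift each of the two sealed slide boxes just clear of the rack (two or three centimetres), hold it still there for a second to feel its weight, and put it upright in a free well of the right magazine: 250 g or more goes in the magazine with the arch handle, less goes in the magazine with the two short posts (within 30 g of that either will do). Press it down gently, never with more than about 20 N, until its seat is fully down, and let go before you take the next box. Leave the other things on the bench where they are and do not tip or drop the boxes.

Things in the scene. Friction and masses are not known exactly. Their poses are not given: they have to be found in the camera images.
- box_a_center (a point): Centre (half-way up) of a sealed white slide box with a paper label, upright, 84 (x) by 32 (y) by 80 mm high. The two look the same; each weighs anything from 80 to 420 g, independent of the other, so both may be heavy or both light. It starts in a 10 mm deep nest of the rack, underside 10 mm above the bench.
- box_b_center (a point): Centre (half-way up) of a sealed white slide box with a paper label, upright, 84 (x) by 32 (y) by 80 mm high. The two look the same; each weighs anything from 80 to 420 g, independent of the other, so both may be heavy or both light. It starts in a 10 mm deep nest of the rack, underside 10 mm above the bench.
- rack: Fixed flat aluminium rack, 165 mm (x) by 140 mm (y) by 20 mm high, with two nests 10 mm deep in which the boxes stand, long side along x. Behind the nests (+x) two small dropper bottles 62 mm high stand on it. Origin under its centre on the bench.
- rack_nest_l (a point): Centre of the floor of the rack's +y nest, 10 mm above the bench; the nest has 2 mm of play round the box. Axes are the rack's.
- rack_nest_r (a point): Centre of the floor of the rack's -y nest, 10 mm above the bench, 76 mm from the other.
- archmag: Fixed grey block 140 (x) by 136 (y) mm, rim 45 mm above the bench, a steel arch handle 100 mm wide, top 90 mm above the bench, at its +x end. Two wells 76 mm apart along y, 88 (x) by 36 mm inside, 4 mm chamfer. In each a black seat that sinks under about 8 N and stays where pushed: it starts 14 to 22 mm above its hard bottom stop. Boxes go in long side along x, either way round. Origin under its centre on the bench.
- postmag: Fixed grey block 140 (x) by 136 (y) mm, rim 45 mm above the bench, two short steel posts 18 mm thick, tops 73 mm above the bench, at its +x end. Two wells 76 mm apart along y, 88 (x) by 36 mm inside, 4 mm chamfer. In each a black seat that sinks under about 8 N and stays where pushed: it starts 14 to 22 mm above its hard bottom stop. Boxes go in long side along x, either way round. Origin under its centre on the bench.
- archmag_home_l (a point): Where the centre of a slide box is once its seat is fully down in the +y well of the arch magazine: on the well's axis, 52 mm above the bench, 7 mm above the rim (so the box's underside is then 12 mm above the bench, 33 mm below the rim). Axes are the block's: x along the well's long side, z up.
- archmag_home_r (a point): Where the centre of a slide box is once its seat is fully down in the -y well of the arch magazine: on the well's axis, 52 mm above the bench, 7 mm above the rim (so the box's underside is then 12 mm above the bench, 33 mm below the rim). Axes are the block's: x along the well's long side, z up.
- postmag_home_l (a point): Where the centre of a slide box is once its seat is fully down in the +y well of the two-post magazine: on the well's axis, 52 mm above the bench, 7 mm above the rim (so the box's underside is then 12 mm above the bench, 33 mm below the rim). Axes are the block's: x along the well's long side, z up.
- postmag_home_r (a point): Where the centre of a slide box is once its seat is fully down in the -y well of the two-post magazine: on the well's axis, 52 mm above the bench, 7 mm above the rim (so the box's underside is then 12 mm above the bench, 33 mm below the rim). Axes are the block's: x along the well's long side, z up.
- dropper_a: Bystander: amber dropper bottle 22 mm thick, 62 mm high, on the rack. Origin at the centre of its underside.
- dropper_b: Bystander: amber dropper bottle 22 mm thick, 62 mm high, on the rack. Origin at the centre of its underside.
- objective_a: Bystander: steel microscope objective 33 mm thick, 47 mm high. Origin at the centre of its underside.
- objective_b: Bystander: steel microscope objective 33 mm thick, 47 mm high. Origin at the centre of its underside.
- oil: Bystander: amber jar 36 mm thick, 75 mm high. Origin at the centre of its underside.
- dish: Bystander: glass dish 90 mm across, 18 mm high. Origin at the centre of its underside.
- carton: Bystander: cardboard carton 70 x 110 x 60 mm high. Origin at the centre of its underside.
- stain: Bystander: white plastic bottle 44 mm thick, 85 mm high. Origin at the centre of its underside.
Not all that is in view belongs to the job. Leave any green or orange look-alike of the part that bears box_a_center alone.

How it is judged:
On the way, in this order (a step that is already met when the one before it is completed fails the run):
1. a first box is held still just clear of the rack, 11 to 60 mm above its nest floor ((((horizontal distance between box_a_center and rack_nest_l below 0.04 m or horizontal distance between box_a_center and rack_nest_r below 0.04 m) and z of box_a_center in the frame of rack_nest_l between 0.051 and 0.1 m and linear speed of box_a below 0.03 m/s and contact force between the fingers and box_a above 0.5 N and contact force between box_a and rack below 0.05 N) or ((horizontal distance between box_b_center and rack_nest_l below 0.04 m or horizontal distance between box_b_center and rack_nest_r below 0.04 m) and z of box_b_center in the frame of rack_nest_l between 0.051 and 0.1 m and linear speed of box_b below 0.03 m/s and contact force between the fingers and box_b above 0.5 N and contact force between box_b and rack below 0.05 N))), for 0.4 s.
2. that box is fully down in a well of the right magazine and let go (((((horizontal distance between box_a_center and archmag_home_l below 0.005 m and z of box_a_center in the frame of archmag_home_l between -0.004 and 0.0025 m and angle between the x axis of box_a_center and the x axis of archmag_home_l, either way round below 0.12 rad and angle between box_a_center's own z axis and vertical below 0.08 rad and contact force between box_a and archmag above 2.1582 N) or (horizontal distance between box_a_center and archmag_home_r below 0.005 m and z of box_a_center in the frame of archmag_home_r between -0.004 and 0.0025 m and angle between the x axis of box_a_center and the x axis of archmag_home_r, either way round below 0.12 rad and angle between box_a_center's own z axis and vertical below 0.08 rad and contact force between box_a and archmag above 2.1582 N) or (horizontal distance between box_a_center and postmag_home_l below 0.005 m and z of box_a_center in the frame of postmag_home_l between -0.004 and 0.0025 m and angle between the x axis of box_a_center and the x axis of postmag_home_l, either way round below 0.12 rad and angle between box_a_center's own z axis and vertical below 0.08 rad and contact force between box_a and postmag between 0.4 and 2.7468 N) or (horizontal distance between box_a_center and postmag_home_r below 0.005 m and z of box_a_center in the frame of postmag_home_r between -0.004 and 0.0025 m and angle between the x axis of box_a_center and the x axis of postmag_home_r, either way round below 0.12 rad and angle between box_a_center's own z axis and vertical below 0.08 rad and contact force between box_a and postmag between 0.4 and 2.7468 N)) and contact force between the fingers and box_a below 0.05 N and linear speed of box_a below 0.01 m/s) or (((horizontal distance between box_b_center and archmag_home_l below 0.005 m and z of box_b_center in the frame of archmag_home_l between -0.004 and 0.0025 m and angle between the x axis of box_b_center and the x axis of archmag_home_l, either way round below 0.12 rad and angle between box_b_center's own z axis and vertical below 0.08 rad and contact force between box_b and archmag above 2.1582 N) or (horizontal distance between box_b_center and archmag_home_r below 0.005 m and z of box_b_center in the frame of archmag_home_r between -0.004 and 0.0025 m and angle between the x axis of box_b_center and the x axis of archmag_home_r, either way round below 0.12 rad and angle between box_b_center's own z axis and vertical below 0.08 rad and contact force between box_b and archmag above 2.1582 N) or (horizontal distance between box_b_center and postmag_home_l below 0.005 m and z of box_b_center in the frame of postmag_home_l between -0.004 and 0.0025 m and angle between the x axis of box_b_center and the x axis of postmag_home_l, either way round below 0.12 rad and angle between box_b_center's own z axis and vertical below 0.08 rad and contact force between box_b and postmag between 0.4 and 2.7468 N) or (horizontal distance between box_b_center and postmag_home_r below 0.005 m and z of box_b_center in the frame of postmag_home_r between -0.004 and 0.0025 m and angle between the x axis of box_b_center and the x axis of postmag_home_r, either way round below 0.12 rad and angle between box_b_center's own z axis and vertical below 0.08 rad and contact force between box_b and postmag between 0.4 and 2.7468 N)) and contact force between the fingers and box_b below 0.05 N and linear speed of box_b below 0.01 m/s))), for 0.2 s.
3. the other box is held still just clear of the rack in the same way, the first still home (((((horizontal distance between box_b_center and rack_nest_l below 0.04 m or horizontal distance between box_b_center and rack_nest_r below 0.04 m) and z of box_b_center in the frame of rack_nest_l between 0.051 and 0.1 m and linear speed of box_b below 0.03 m/s and contact force between the fingers and box_b above 0.5 N and contact force between box_b and rack below 0.05 N) and (((horizontal distance between box_a_center and archmag_home_l below 0.005 m and z of box_a_center in the frame of archmag_home_l between -0.004 and 0.0025 m and angle between the x axis of box_a_center and the x axis of archmag_home_l, either way round below 0.12 rad and angle between box_a_center's own z axis and vertical below 0.08 rad and contact force between box_a and archmag above 2.1582 N) or (horizontal distance between box_a_center and archmag_home_r below 0.005 m and z of box_a_center in the frame of archmag_home_r between -0.004 and 0.0025 m and angle between the x axis of box_a_center and the x axis of archmag_home_r, either way round below 0.12 rad and angle between box_a_center's own z axis and vertical below 0.08 rad and contact force between box_a and archmag above 2.1582 N) or (horizontal distance between box_a_center and postmag_home_l below 0.005 m and z of box_a_center in the frame of postmag_home_l between -0.004 and 0.0025 m and angle between the x axis of box_a_center and the x axis of postmag_home_l, either way round below 0.12 rad and angle between box_a_center's own z axis and vertical below 0.08 rad and contact force between box_a and postmag between 0.4 and 2.7468 N) or (horizontal distance between box_a_center and postmag_home_r below 0.005 m and z of box_a_center in the frame of postmag_home_r between -0.004 and 0.0025 m and angle between the x axis of box_a_center and the x axis of postmag_home_r, either way round below 0.12 rad and angle between box_a_center's own z axis and vertical below 0.08 rad and contact force between box_a and postmag between 0.4 and 2.7468 N)) and contact force between the fingers and box_a below 0.05 N and linear speed of box_a below 0.01 m/s)) or (((horizontal distance between box_a_center and rack_nest_l below 0.04 m or horizontal distance between box_a_center and rack_nest_r below 0.04 m) and z of box_a_center in the frame of rack_nest_l between 0.051 and 0.1 m and linear speed of box_a below 0.03 m/s and contact force between the fingers and box_a above 0.5 N and contact force between box_a and rack below 0.05 N) and (((horizontal distance between box_b_center and archmag_home_l below 0.005 m and z of box_b_center in the frame of archmag_home_l between -0.004 and 0.0025 m and angle between the x axis of box_b_center and the x axis of archmag_home_l, either way round below 0.12 rad and angle between box_b_center's own z axis and vertical below 0.08 rad and contact force between box_b and archmag above 2.1582 N) or (horizontal distance between box_b_center and archmag_home_r below 0.005 m and z of box_b_center in the frame of archmag_home_r between -0.004 and 0.0025 m and angle between the x axis of box_b_center and the x axis of archmag_home_r, either way round below 0.12 rad and angle between box_b_center's own z axis and vertical below 0.08 rad and contact force between box_b and archmag above 2.1582 N) or (horizontal distance between box_b_center and postmag_home_l below 0.005 m and z of box_b_center in the frame of postmag_home_l between -0.004 and 0.0025 m and angle between the x axis of box_b_center and the x axis of postmag_home_l, either way round below 0.12 rad and angle between box_b_center's own z axis and vertical below 0.08 rad and contact force between box_b and postmag between 0.4 and 2.7468 N) or (horizontal distance between box_b_center and postmag_home_r below 0.005 m and z of box_b_center in the frame of postmag_home_r between -0.004 and 0.0025 m and angle between the x axis of box_b_center and the x axis of postmag_home_r, either way round below 0.12 rad and angle between box_b_center's own z axis and vertical below 0.08 rad and contact force between box_b and postmag between 0.4 and 2.7468 N)) and contact force between the fingers and box_b below 0.05 N and linear speed of box_b below 0.01 m/s)))), for 0.4 s.
At the end, for the whole second after the job is handed in: Both boxes released, upright, at rest in magazine wells, seats fully down (within 2.5 mm of home height, 5 mm of the axis, 0.12 rad yaw), each in the right magazine: over 280 g in the arch one, under 220 g in the two-post one, in between in either (((horizontal distance between box_a_center and archmag_home_l below 0.005 m and z of box_a_center in the frame of archmag_home_l between -0.004 and 0.0025 m and angle between the x axis of box_a_center and the x axis of archmag_home_l, either way round below 0.12 rad and angle between box_a_center's own z axis and vertical below 0.08 rad and contact force between box_a and archmag above 2.1582 N) or (horizontal distance between box_a_center and archmag_home_r below 0.005 m and z of box_a_center in the frame of archmag_home_r between -0.004 and 0.0025 m and angle between the x axis of box_a_center and the x axis of archmag_home_r, either way round below 0.12 rad and angle between box_a_center's own z axis and vertical below 0.08 rad and contact force between box_a and archmag above 2.1582 N) or (horizontal distance between box_a_center and postmag_home_l below 0.005 m and z of box_a_center in the frame of postmag_home_l between -0.004 and 0.0025 m and angle between the x axis of box_a_center and the x axis of postmag_home_l, either way round below 0.12 rad and angle between box_a_center's own z axis and vertical below 0.08 rad and contact force between box_a and postmag between 0.4 and 2.7468 N) or (horizontal distance between box_a_center and postmag_home_r below 0.005 m and z of box_a_center in the frame of postmag_home_r between -0.004 and 0.0025 m and angle between the x axis of box_a_center and the x axis of postmag_home_r, either way round below 0.12 rad and angle between box_a_center's own z axis and vertical below 0.08 rad and contact force between box_a and postmag between 0.4 and 2.7468 N)) and contact force between the fingers and box_a below 0.05 N and linear speed of each of box_a, box_b below 0.01 m/s and ((horizontal distance between box_b_center and archmag_home_l below 0.005 m and z of box_b_center in the frame of archmag_home_l between -0.004 and 0.0025 m and angle between the x axis of box_b_center and the x axis of archmag_home_l, either way round below 0.12 rad and angle between box_b_center's own z axis and vertical below 0.08 rad and contact force between box_b and archmag above 2.1582 N) or (horizontal distance between box_b_center and archmag_home_r below 0.005 m and z of box_b_center in the frame of archmag_home_r between -0.004 and 0.0025 m and angle between the x axis of box_b_center and the x axis of archmag_home_r, either way round below 0.12 rad and angle between box_b_center's own z axis and vertical below 0.08 rad and contact force between box_b and archmag above 2.1582 N) or (horizontal distance between box_b_center and postmag_home_l below 0.005 m and z of box_b_center in the frame of postmag_home_l between -0.004 and 0.0025 m and angle between the x axis of box_b_center and the x axis of postmag_home_l, either way round below 0.12 rad and angle between box_b_center's own z axis and vertical below 0.08 rad and contact force between box_b and postmag between 0.4 and 2.7468 N) or (horizontal distance between box_b_center and postmag_home_r below 0.005 m and z of box_b_center in the frame of postmag_home_r between -0.004 and 0.0025 m and angle between the x axis of box_b_center and the x axis of postmag_home_r, either way round below 0.12 rad and angle between box_b_center's own z axis and vertical below 0.08 rad and contact force between box_b and postmag between 0.4 and 2.7468 N)) and contact force between the fingers and box_b below 0.05 N); the robot touches nothing.
It fails at once if a box is pressed against a magazine or the rack with more than 25 N (contact force between any of box_a, box_b and archmag above 25 N or contact force between any of box_a, box_b and postmag above 25 N or contact force between any of box_a, box_b and rack above 25 N).
It fails at once if a box is tipped by more than 0.5 rad (angle between any of box_a_center, box_b_center's own z axis and vertical above 0.5 rad).
It fails at once if a bystander is moved by more than 30 mm (distance of any of dropper_a, dropper_b, objective_a, objective_b, oil, dish, carton, stain from where it was at the start of the episode above 0.03 m).
It also fails if it takes over 72 s, if anything falls off the work surface, if the arm or the gripper's body presses on something with over 40 N, if the wrist force passes 120 N, or if a joint passes its speed limit or range.

## Working session

There is one attempt and no reset: what is moved stays moved. The work goes in short steps, Python scripts to look and compute and a tool call to move; the robot and the scene stay as the last step left them, time stands still between calls to the robot, and variables do not carry over. Pictures are saved under pics/ and viewed, about 8 in all and at most 12, crops included, and the job is handed in when it is done.

Besides the shell and the picture viewer there is one more tool, called after "Emit:" as name([rows], argument=value, ...), one row to a line, values as JSON. apply_moves: Moves the arm, as the interface text tells. Its arguments: {"type":"object","properties":{"deltas":{"type":"array","items":{"type":"array","items":{"type":"number"}}},"squeeze":{"type":"number"}},"required":["deltas"]}

```bash
ls; mkdir -p pics; python3 - <<'E'
from workcell import status, vision, bot
import cv2, numpy as np
s=status.read_state(); print({k:np.round(v,3).tolist() for k,v in s.items()}, bot.tcp_to_grasp)
for n in ("top","side","wrist"):
    im=vision.read_camera(n); cv2.imwrite(f"pics/{n}0.png",im[:,:,::-1]); print(n,{k:np.round(v,4).tolist() for k,v in vision.get_calibration(n).items()})
E
```

```text
pics
{'time': 0.0, 'q': [-1.251, 0.265, 1.605, 0.0, 1.274, -0.037], 'joint_vel': [-0.001, -0.0, -0.001, -0.001, -0.001, -0.002], 'joint_torque': [0.0, -51.511, -36.731, -0.0, 0.013, 0.0], 'tool_pos': [0.236, -0.632, 0.23], 'tcp_rot': [-3.09, -0.557, 0.0], 'wrist_force': [-0.033, -0.224, -0.031], 'torque': [0.086, -0.032, 0.013], 'width': 1.001} -0.0187
top {'fov_y': 51.3059, 'cx': 323.2132, 'cy': 198.3681, 'k1': -0.0142, 'R': [[-0.0403, -0.9992, -0.0039], [-0.9739, 0.0402, -0.2234], [0.2234, -0.0052, -0.9747]], 't': [0.0394, 0.5781, 0.9283]}
side {'fov_y': 51.6423, 'cx': 317.5498, 'cy': 198.5979, 'k1': 0.0036, 'R': [[-0.7768, -0.6297, -0.0059], [-0.355, 0.4456, -0.8218], [0.5201, -0.6363, -0.5697]], 't': [0.4306, 0.252, 0.6067]}
wrist {'fov_y': 58.9938, 'cx': 316.3335, 'cy': 206.2408, 'k1': -0.0743, 'tool_from_camera': [[0.0006, -0.9523, -0.3051, 0.0777], [1.0, 0.0004, 0.0008, 0.0011], [-0.0006, -0.3051, 0.9523, -0.1422], [0.0, 0.0, 0.0, 1.0]]}
```

View pics/top0.png

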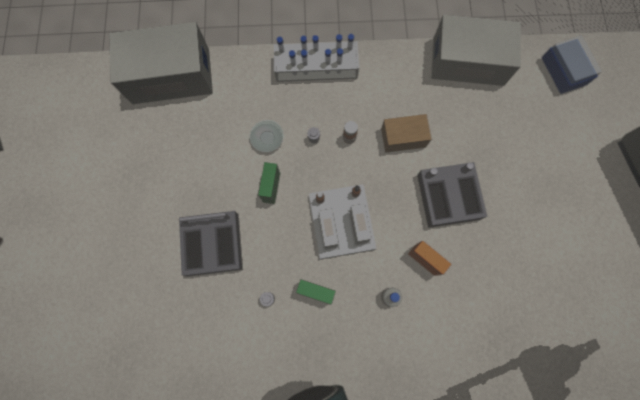

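View pics/side0.png

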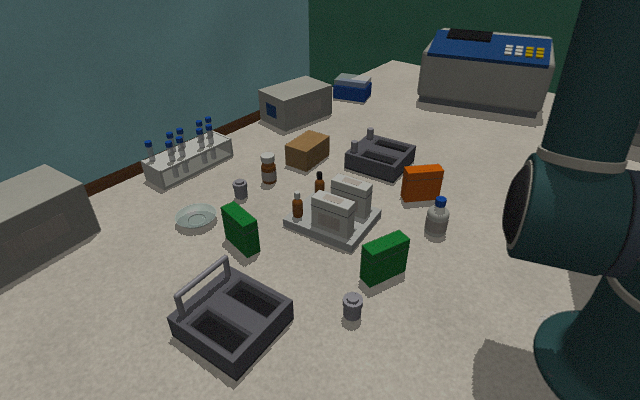

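```bash
cat > h.py <<'E'
import numpy as np, cv2
from scipy.spatial.transform import Rotation as Rn
from scipy.optimize import least_squares
from workcell import status, vision
def cam(name, s=None):
    c=vision.get_calibration(name)
    if name=="wrist":
        T=np.eye(4); T[:3,:3]=Rn.from_rotvec(s["tcp_rot"]).as_matrix(); T[:3,3]=s["tool_pos"]
        M=np.linalg.inv(T@np.array(c["tool_from_camera"])); R,t=M[:3,:3],M[:3,3]
    else: R,t=np.array(c["R"]),np.array(c["t"])
    f=200/np.tan(np.radians(c["fov_y"])/2)
    return dict(R=R,t=t,K=np.array([[f,0,c["cx"]],[0,f,c["cy"]],[0,0,1]]),d=np.array([c["k1"],0,0,0.]))
def proj(c,P): return cv2.projectPoints(np.asarray(P,float).reshape(-1,1,3),cv2.Rodrigues(c["R"])[0],c["t"],c["K"],c["d"])[0][:,0]
def atz(c,uv,z):
    n=cv2.undistortPoints(np.asarray(uv,float).reshape(-1,1,2),c["K"],c["d"])[:,0]
    D=np.c_[n,np.ones(len(n))]@c["R"]; o=-c["R"].T@c["t"]
    return o+D*((z-o[2])/D[:,2])[:,None]
def tri(obs):  # obs: list of (cam, uv)
    def r(X): return np.concatenate([proj(c,X)[0]-uv for c,uv in obs])
    g=least_squares(r,[.6,0,.05]); return g.x, np.abs(g.fun).max()
def fit(obs,x0,z=True): # obs: (cam, local pts, uv) ; pose x,y,yaw,dz
    def r(p):
        R=Rn.from_euler("z",p[2]).as_matrix(); o=[p[0],p[1],p[3] if z else 0]
        return np.concatenate([(proj(c,np.asarray(L)@R.T+o)-np.asarray(uv)).ravel() for c,L,uv in obs])
    g=least_squares(r,list(x0)+[0.],loss="soft_l1"); return g.x, np.round(r(g.x).reshape(-1,2),1)
def snap(name,save=None):
    s=status.read_state(); im=vision.read_camera(name)[:,:,::-1].copy()
    if save: cv2.imwrite("pics/"+save,im)
    return s,im
def go(pos,yaw,s=None): # deltas in tool axes for tool-down with jaw axis y at world angle yaw+90deg
    s=s or status.read_state(); R0=Rn.from_rotvec(s["tcp_rot"])
    best=None
    for k in (0,np.pi):
        R1=Rn.from_euler("z",yaw+k)*Rn.from_euler("x",np.pi)
        d=(R0.inv()*R1).as_rotvec()
        if best is None or np.linalg.norm(d)<np.linalg.norm(best): best=d
    print("delta",np.round(R0.inv().apply(np.asarray(pos)-s["tool_pos"]),4),np.round(best,4))
E
python3 - <<'E'
from h import *
import cv2
t=cam("top")
print(atz(t,[[342,222],[329,228],[361,222]],.05)); print(atz(t,[[210,244],[452,194]],.045))
print("others z.04",atz(t,[[267,138],[314,135],[350,130],[268,182],[266,299],[315,292],[392,297],[430,258],[407,132]],.04).round(2).tolist())
a=cv2.imread("pics/top0.png"); b=cv2.imread("pics/side0.png")
C=lambda im,x,y,w,h:cv2.resize(im[y:y+h,x:x+w],(400,300),interpolation=2)
o=np.vstack([np.hstack([C(a,296,180,100,75),C(a,160,202,100,75)]),np.hstack([C(a,402,152,100,75),C(b,270,165,140,105)])])
cv2.imwrite("pics/c1.png",cv2.convertScaleAbs(o,alpha=1.8))
for p in [(.5,0,.25),(.5,.1,.25)]: go(p,0)
E
```

```text
[[ 0.52290527 -0.02686965  0.05      ]
 [ 0.50969834  0.00484241  0.05      ]
 [ 0.521036   -0.07229139  0.05      ]]
[[ 0.4835562   0.28968189  0.045     ]
 [ 0.58184199 -0.2991095   0.045     ]]
others z.04 [[0.75, 0.15, 0.04], [0.75, 0.03, 0.04], [0.76, -0.06, 0.04], [0.63, 0.15, 0.04], [0.35, 0.16, 0.04], [0.36, 0.04, 0.04], [0.34, -0.13, 0.04], [0.43, -0.23, 0.04], [0.75, -0.2, 0.04]]
delta [ 0.4685 -0.4998 -0.0189] [-1.700e-03  3.000e-04  3.568e-01]
delta [ 0.5034 -0.5935 -0.0187] [-1.700e-03  3.000e-04  3.568e-01]
```

View pics/c1.png

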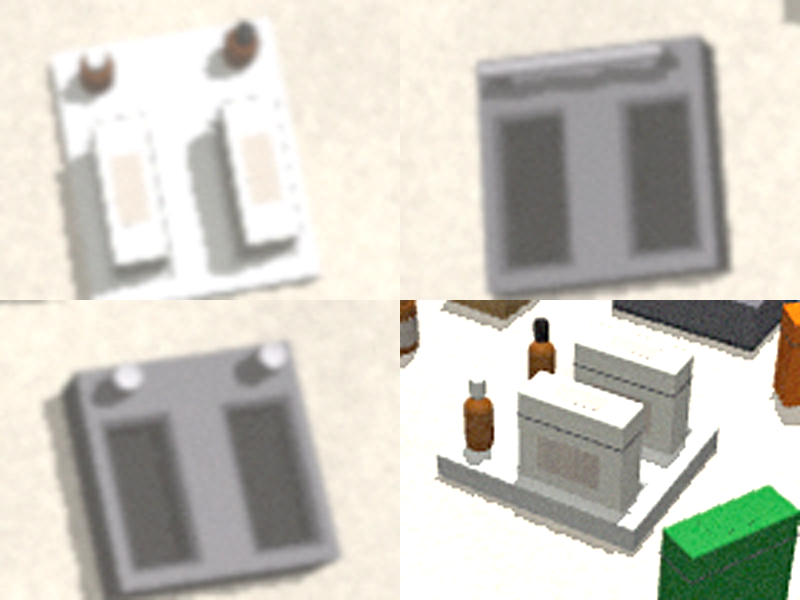

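Candidates in the top view: white boxes on the rack at (329,228) and (361,222). The look-alikes are green at (268,182) and (315,292), and orange at (430,258). I choose the two white labelled boxes standing on the rack, and the crop confirms them. The arch magazine is at (210,244) and the two-post magazine at (452,194). Next I move over the rack for a closer look with the wrist camera.

Emit:
apply_moves([
  [0.03,-0.0285,-0.0025,0,0,0.09,0.45],
  [0.06,-0.057,-0.005,0,0,0.18,0.45],
  [0.09,-0.0855,-0.0075,0,0,0.27,0.45],
  [0.12,-0.114,-0.01,0,0,0.357,0.45],
  [0.15,-0.1425,-0.0125,0,0,0.357,0.45],
  [0.18,-0.171,-0.015,0,0,0.357,0.45],
  [0.21,-0.1995,-0.0175,0,0,0.357,0.45],
  [0.24,-0.228,-0.02,0,0,0.357,0.45],
])

```text
time: 0.82
tool_pos: [0.3812, -0.333, 0.2512]
tcp_rot: [-3.141, 0.001, 0.0]
wrist_force: [0.9, -1.1, 0.2]
width: 0.546
```

```bash
python3 - <<'E'
from h import *
s=status.read_state(); print(s["time"],s["tool_pos"],s["q"],s["width"]); go((.53,-.03,.27),0,s)
t=cam("top")
for n,w in (("arch",[[193.5,249.2],[225.3,245.6]]),("post",[[439.6,199.9],[469.9,195.6]])):
    P=atz(t,w,.045); d=P[0]-P[1]; print(n,P.round(4).tolist(),np.linalg.norm(d),"yaw",np.arctan2(-d[0],d[1]))
E
```

```text
0.8167 [ 0.38122998 -0.33300675  0.25117625] [-7.67264877e-01 -7.11664289e-02  1.93266384e+00  1.07485009e-04
  1.28026609e+00  8.04164202e-01] 0.546090022190422
delta [ 0.1486 -0.3031 -0.0188] [-0.0002  0.0001 -0.0007]
arch [[0.4727, 0.3288, 0.045], [0.4783, 0.2531, 0.045]] 0.07584045865695414 yaw 0.07320174454746238
post [[0.5684, -0.2673, 0.045], [0.576, -0.3424, 0.045]] 0.07550849698914265 yaw 0.10172981076249601
```

Emit:
apply_moves([
  [0.018,-0.037,-0.0025,0,0,0,0.45],
  [0.036,-0.074,-0.005,0,0,0,0.45],
  [0.054,-0.11,-0.0075,0,0,0,0.45],
  [0.072,-0.147,-0.01,0,0,0,0.45],
  [0.09,-0.183,-0.0125,0,0,0,0.45],
  [0.108,-0.22,-0.015,0,0,0,0.45],
  [0.126,-0.257,-0.0175,0,0,0,0.45],
  [0.142,-0.29,-0.019,0,0,0,0.45],
])

```text
time: 1.48
tool_pos: [0.5236, -0.0426, 0.2705]
tcp_rot: [-3.141, -0.001, -0.001]
wrist_force: [1.0, -0.8, 0.2]
width: 0.547
```

```bash
python3 - <<'E'
from h import *
for i in range(4): s,im=snap("wrist")
print(s["time"],s["tool_pos"],s["tcp_rot"],abs(np.array(s["joint_vel"])).max())
import json; json.dump({k:np.asarray(s[k]).tolist() for k in("tool_pos","tcp_rot")},open("w1.json","w"))
im=cv2.resize(im,(800,500),interpolation=2); cv2.imwrite("pics/w1.png",cv2.convertScaleAbs(im,alpha=1.3))
E
```

```text
1.6333 [ 0.52366912 -0.04263111  0.27009531] [-3.14137203e+00 -7.32983547e-03  4.67056408e-04] 0.05745575600967816
```

View pics/w1.png

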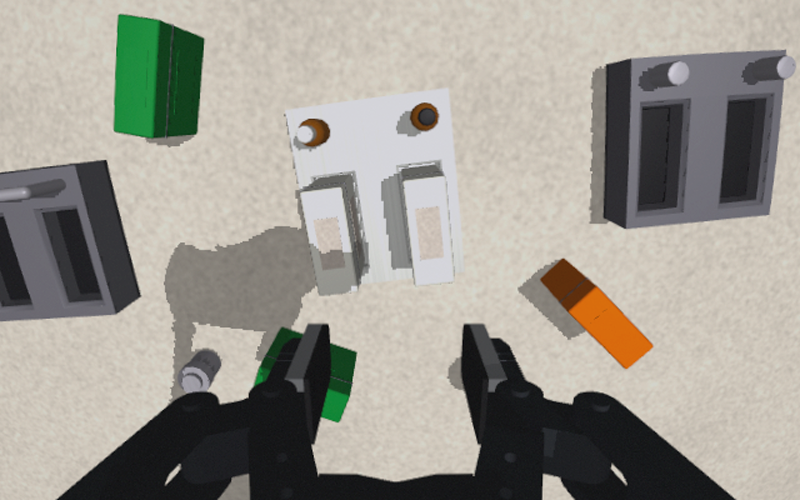

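```bash
cat > m1.py <<'E'
from h import *
import json
s=json.load(open("w1.json")); w=cam("wrist",s)
im=cv2.imread("pics/w1.png")
def q(lx,ly,z,cx=0,cy=0): return [[cx+lx,cy+ly,z],[cx+lx,cy-ly,z],[cx-lx,cy-ly,z],[cx-lx,cy+ly,z]] # TL TR BR BL
g=cv2.cvtColor(im,cv2.COLOR_BGR2GRAY)
def sub(p):
    p=np.array(p,np.float32).reshape(-1,1,2); r=cv2.cornerSubPix(g,p.copy(),(5,5),(-1,-1),(3,40,.01))[:,0]; p=p[:,0]
    bad=np.linalg.norm(r-p,axis=1)>6; r[bad]=p[bad]; return r/1.25
E
cat > m2.py <<'E'
from m1 import *
pr=lambda n,f:print(n,f[0].round(4).tolist(),f[1].tolist())
pr("rack",fit([(w,q(.0825,.07,.02)[:3],sub([[286,113],[447,88],[463,272]]))],(.52,-.03,.1)))
pr("boxL",fit([(w,q(.042,.016,.09),sub([[302,191],[343,185],[357,285],[320,293]]))],(.51,0,.1)))
pr("boxR",fit([(w,q(.042,.016,.09),sub([[404,180],[442,175],[454,279],[414,285]]))],(.51,-.07,.1)))
A=(w,q(.07,.068,.045),sub([[630,59],[786,50],[769,214],[626,228]]))
B=sub([[642,104],[690,98],[686,209],[639,213],[727,99],[770,96],[757,201],[722,204]])
pr("post outer",fit([A],(.57,-.3,.1)))
for P in (B[:4],B[4:]):
    pr("well",fit([(w,q(.048,.022,.045),P)],(.57,-.3,.1)))
    print(atz(w,P,.045).round(4).tolist())
print("postO",atz(w,A[2],.045).round(4).tolist())
E
python3 m2.py
```

```text
rack [0.5335, -0.0295, 0.136, -0.0007] [[-0.1, -1.6], [-0.9, 1.6], [1.5, -0.0]]
boxL [0.5086, 0.0074, 0.1368, -0.0085] [[0.1, 0.6], [-0.2, -0.9], [-0.2, 2.1], [0.3, -1.1]]
boxR [0.5163, -0.0694, 0.1183, -0.008] [[-0.4, -0.1], [0.4, 0.6], [1.2, -0.7], [-1.2, 0.1]]
post outer [0.5888, -0.3043, 0.112, -0.0001] [[0.1, -0.1], [-0.1, -0.1], [-0.1, -0.0], [0.1, 0.2]]
well [0.5722, -0.2768, 0.116, -0.0134] [[0.2, -1.2], [-0.2, 1.2], [0.1, -2.1], [-0.1, 2.5]]
[[0.6155, -0.2421, 0.045], [0.6228, -0.2843, 0.045], [0.5273, -0.2953, 0.045], [0.5275, -0.2525, 0.045]]
well [0.5809, -0.366, 0.1032, -0.0285] [[0.3, -2.2], [-1.5, 1.9], [3.5, 0.1], [-0.5, 0.0]]
[[0.6225, -0.3178, 0.045], [0.6309, -0.3598, 0.045], [0.5402, -0.3632, 0.045], [0.536, -0.3276, 0.045]]
postO [[0.6507, -0.2287, 0.045], [0.6659, -0.364, 0.045], [0.5269, -0.3798, 0.045], [0.5119, -0.2444, 0.045]]
```

The rack, boxes and two-post magazine are in view. The outer fit of the two-post magazine is good to 0.2 px. I take a closer second view for the box heights and positions.

Emit:
apply_moves([
  [0.016,-0.006,0.027,0,0,-0.06,0.45],
  [0.031,-0.012,0.055,0,0,-0.12,0.45],
  [0.031,-0.012,0.055,0,0,-0.12,0.45],
  [0.031,-0.012,0.055,0,0,-0.12,0.45],
])

```text
time: 2.02
tool_pos: [0.552, -0.0342, 0.2129]
tcp_rot: [-3.136, -0.184, 0.009]
wrist_force: [-0.4, 0.2, 1.1]
width: 0.551
```

```bash
python3 - <<'E'
from h import *
for i in range(4): s,im=snap("wrist")
print(s["time"],s["tool_pos"],s["tcp_rot"],s["wrist_force"],abs(np.array(s["joint_vel"])).max())
import json; json.dump({k:np.asarray(s[k]).tolist() for k in("tool_pos","tcp_rot")},open("w2.json","w"))
cv2.imwrite("pics/w2raw.png",im)
c=cv2.resize(im[60:310,150:480],(792,600),interpolation=2); cv2.imwrite("pics/w2.png",cv2.convertScaleAbs(c,alpha=1.15))
E
```

```text
2.1667 [ 0.55421166 -0.03424308  0.21690165] [3.13555933e+00 1.84505924e-01 2.74912764e-03] [-0.55774558  0.94952096  1.46169723] 0.011446737982402581
```

View pics/w2.png

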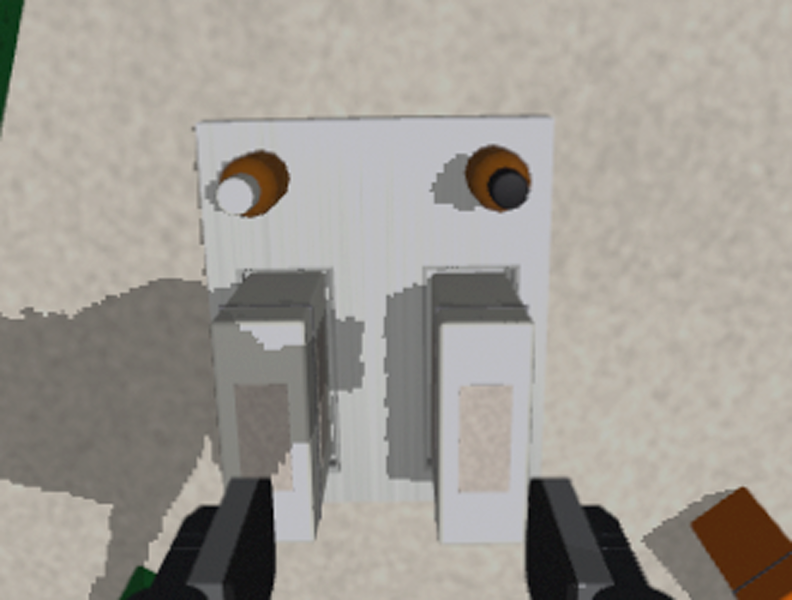

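```bash
cat > m3.py <<'E'
from m1 import *
s2=json.load(open("w2.json")); w2=cam("wrist",s2)
g2=cv2.cvtColor(cv2.imread("pics/w2raw.png"),cv2.COLOR_BGR2GRAY)
def sub2(p):
    p=(np.array(p,np.float32)/2.4+[150,60]).astype(np.float32); r=cv2.cornerSubPix(g2,p.reshape(-1,1,2).copy(),(3,3),(-1,-1),(3,40,.01))[:,0]
    bad=np.linalg.norm(r-p,axis=1)>2.5; r[bad]=p[bad]; return r
pr=lambda n,f:print(n,f[0].round(4).tolist(),f[1].tolist())
Q=q(.042,.016,.09); L=sub2([[213,322],[307,320],[315,541]]); R=sub2([[439,321],[533,320],[439,543]])
l1=sub([[302,191],[343,185],[357,285],[320,293]]); r1=sub([[404,180],[442,175],[454,279],[414,285]])
rk=sub2([[198,122],[552,116]])
pr("boxL w2",fit([(w2,Q[:3],L)],(.51,0,.1))); pr("boxR w2",fit([(w2,[Q[0],Q[1],Q[3]],R)],(.51,-.07,.1)))
pr("boxL",fit([(w2,Q[:3],L),(w,Q,l1)],(.51,0,.1))); pr("boxR",fit([(w2,[Q[0],Q[1],Q[3]],R),(w,Q,r1)],(.51,-.07,.1)))
pr("rack",fit([(w2,q(.0825,.07,.02)[:2],rk),(w,q(.0825,.07,.02)[:3],sub([[286,113],[447,88],[463,272]]))],(.52,-.03,.1)))
print("tri TL/TR L",[(a[0].round(4).tolist(),round(a[1],2)) for a in (tri([(w2,L[i]),(w,l1[i])]) for i in range(2))])
print("tri TL/TR R",[(a[0].round(4).tolist(),round(a[1],2)) for a in (tri([(w2,R[i]),(w,r1[i])]) for i in range(2))])
E
python3 m3.py
```

```text
boxL w2 [0.5063, 0.0074, 0.1273, -0.0104] [[-0.3, 0.0], [0.3, 0.1], [0.0, -0.1]]
boxR w2 [0.5158, -0.0705, 0.1324, -0.0082] [[-0.4, -0.1], [0.3, 0.2], [0.1, -0.1]]
boxL [0.5079, 0.0072, 0.1308, -0.0073] [[-0.9, -0.8], [0.1, -0.8], [0.2, 0.0], [0.4, 1.3], [0.3, -0.1], [-0.3, 3.1], [0.1, -0.3]]
boxR [0.5163, -0.0699, 0.1272, -0.0071] [[-0.7, -0.5], [0.2, 0.1], [-0.6, -0.1], [-0.2, 0.1], [0.7, 0.5], [2.2, -0.7], [-0.3, 0.5]]
rack [0.534, -0.0293, 0.138, -0.0014] [[-0.2, 0.0], [0.4, 1.0], [-0.3, -2.1], [-1.4, 0.9], [1.4, -0.9]]
tri TL/TR L [([0.5509, 0.0255, 0.0961], np.float64(0.49)), ([0.5523, -0.0035, 0.0871], np.float64(0.01))]
tri TL/TR R [([0.5566, -0.049, 0.0867], np.float64(0.09)), ([0.561, -0.0794, 0.0869], np.float64(0.08))]
```

```bash
python3 - <<'E'
from h import *
s=status.read_state(); go((.5185,-.069,.12),.13,s); go((.5185,-.069,.055),.13,s)
for i in range(6):
    snap("wrist"); s=status.read_state(); print(np.round(s["wrist_force"],2),np.round(s["joint_torque"],2))
E
```

```text
delta [-0.04    0.0303  0.0971] [ 0.0008 -0.0025 -0.0121]
delta [-0.0402  0.0303  0.1621] [ 0.0008 -0.0025 -0.0121]
[ 0.09 -0.27 -0.78] [-3.000e-02 -3.816e+01 -3.573e+01 -0.000e+00  0.000e+00  0.000e+00]
[-0.02  1.71  0.69] [-6.000e-02 -3.838e+01 -3.588e+01 -1.000e-02 -0.000e+00  0.000e+00]
[-0.17  0.56  0.28] [-8.000e-02 -3.855e+01 -3.599e+01 -1.000e-02 -1.000e-02  0.000e+00]
[-0.22 -1.04 -0.54] [-8.000e-02 -3.868e+01 -3.605e+01 -1.000e-02 -1.000e-02  0.000e+00]
[ 0.21  0.66 -0.24] [-8.000e-02 -3.877e+01 -3.609e+01 -1.000e-02 -1.000e-02  0.000e+00]
[-0.86 -0.92 -0.48] [-7.000e-02 -3.882e+01 -3.610e+01 -0.000e+00 -1.000e-02  0.000e+00]
```

Emit:
apply_moves([
  [-0.02,0.015,0.02,0,0,-0.012,0.45],
  [-0.04,0.03,0.05,0,0,-0.012,0.45],
  [-0.04,0.03,0.075,0,0,-0.012,0.45],
  [-0.04,0.03,0.095,0,0,-0.012,0.45],
  [-0.04,0.03,0.097,0,0,-0.012,0.45],
])

```text
time: 2.93
tool_pos: [0.5142, -0.0673, 0.1141]
tcp_rot: [-3.133, -0.206, 0.012]
wrist_force: [-0.2, 0.7, 0.1]
width: 0.548
```

```bash
python3 - <<'E'
from h import *
for i in range(3): s,im=snap("wrist")
s2,b=snap("side")
print(s["time"],s["tool_pos"],s["tcp_rot"]); go((.5185,-.069,.08),.13,s)
c=cv2.resize(b[150:270,250:410],(800,600),interpolation=2)
a=cv2.resize(im[120:390,130:490],(800,600))
cv2.imwrite("pics/h1.png",np.hstack([cv2.resize(a,(400,300)),cv2.resize(c,(400,300))]))
E
```

```text
3.0333 [ 0.51721171 -0.06746891  0.11771925] [-3.13424372 -0.20681033  0.00320684]
delta [0.0012 0.0017 0.0377] [-0.0007  0.002   0.0018]
```

View pics/h1.png

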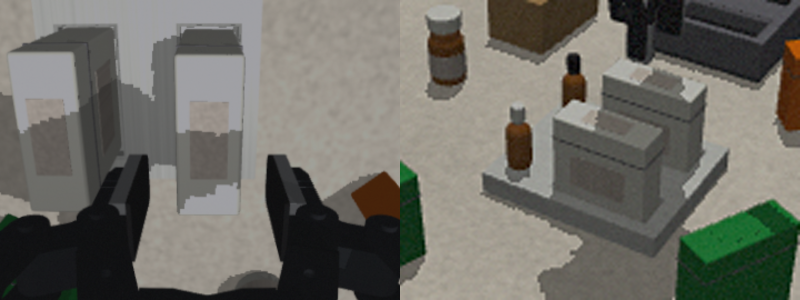

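Emit:
apply_moves([
  [0.001,0.0015,0.02,0,0,0,0.45],
  [0.001,0.0015,0.038,0,0,0,0.45],
  [0.001,0.0015,0.038,0,0,0,0.45],
  [0.001,0.0015,0.038,0,0,0,0.45],
  [0.001,0.0015,0.038,0,0,0,0.45],
  [0.001,0.0015,0.038,0,0,0,0.45],
  [0.001,0.0015,0.038,0,0,0,0.45],
  [0.001,0.0015,0.038,0,0,0,0.45],
])

```text
time: 3.8
tool_pos: [0.52, -0.0691, 0.0814]
tcp_rot: [3.134, 0.207, 0.003]
wrist_force: [-0.8, -0.3, -0.3]
width: 0.551
```

```bash
cat > weigh.py <<'E'
from h import *
F=[];T=[]
for i in range(20): snap("wrist"); s=status.read_state(); F.append(s["wrist_force"]);T.append(s["joint_torque"])
print(s["time"],np.round(s["tool_pos"],4),s["tcp_rot"],"w",s["width"]); print("F",np.mean(F,0).round(3),np.std(F,0).round(2)); print("T",np.round(T[::5],3)[:,:4].tolist(),np.round(T[-1],3).tolist())
E
python3 weigh.py
```

```text
4.8 [ 0.5191 -0.069   0.0803] [-3.13474875e+00 -2.06889840e-01  5.97785830e-05] w 0.5483794238703352
F [-0.012  0.29   0.048] [0.47 0.47 0.64]
T [[0.013, -38.341, -31.332, 0.001], [0.004, -38.355, -31.247, 0.0], [0.0, -38.298, -31.187, 0.0], [-0.0, -38.276, -31.181, 0.0]] [0.0, -38.275, -31.183, 0.0, 0.001, 0.0]
```

Emit:
apply_moves([
  [0,0,0.015,0,0,0,0.45],
  [0,0,0.025,0,0,0,0.45],
  [0,0,0.025,0,0,0,0.45],
  [0,0,0.025,0,0,0,0.8],
  [0,0,0.025,0,0,0,0.8],
  [0,0,0.025,0,0,0,0.8],
  [0,0,0.025,0,0,0,0.8],
  [0,0,0.025,0,0,0,0.8],
], squeeze=50)

```text
time: 5.47
tool_pos: [0.5192, -0.069, 0.0554]
tcp_rot: [3.135, 0.207, 0.0]
wrist_force: [0.0, 0.0, -2.8]
width: 0.371
```

Emit:
apply_moves([
  [0,0,0,0,0,0,0.8],
  [0,0,-0.008,0,0,0,0.8],
  [0,0,-0.016,0,0,0,0.8],
  [0,0,-0.025,0,0,0,0.8],
  [0,0,-0.025,0,0,0,0.8],
  [0,0,-0.025,0,0,0,0.8],
  [0,0,-0.025,0,0,0,0.8],
  [0,0,-0.025,0,0,0,0.8],
])

```text
time: 6.13
tool_pos: [0.5188, -0.0689, 0.0801]
tcp_rot: [-3.135, -0.207, 0.001]
wrist_force: [-0.6, 0.1, -2.6]
width: 0.366
```

```bash
python3 weigh.py
```

```text
7.1333 [ 0.5191 -0.069   0.0803] [-3.13477227e+00 -2.06866053e-01 -5.38669198e-05] w 0.3689051695123784
F [ 0.202  0.078 -2.154] [0.48 0.67 0.47]
T [[-0.001, -39.809, -32.506, 0.0], [0.0, -39.568, -32.268, 0.0], [-0.001, -39.53, -32.28, 0.001], [0.0, -39.543, -32.3, 0.001]] [-0.001, -39.551, -32.304, 0.0, 0.001, 0.0]
```

```bash
python3 - <<'E'
from h import *
F=[]
for i in range(25): snap("wrist"); s=status.read_state(); F.append(s["wrist_force"][2])
print(np.mean(F),s["time"],np.round(s["joint_torque"],3))
A=[];b=[]
D=[((.265,1.605),.6746,.2305),((-.0712,1.9327),np.hypot(.3812,.3330),.2512),((s["q"][1],s["q"][2]),np.hypot(*s["tool_pos"][:2]),s["tool_pos"][2])]
for (q2,q3),r,z in D:
    a=q2+q3
    A+=[[1,0,np.sin(q2),np.sin(a)],[0,1,np.cos(q2),np.cos(a)]]; b+=[r,z]
x,res,*_=np.linalg.lstsq(np.array(A),np.array(b),rcond=None); print("a1,c,L2,L3",x,np.array(A)@x-b, s["q"])
r=D[2][1]; q2=s["q"][1]; print("mass from t2",1.275/(r-x[0])/9.81,"t3",1.121/(r-x[0]-x[2]*np.sin(q2))/9.81)
E
```

```text
-2.5770673187624578 8.3833 [-0.0000e+00 -3.9552e+01 -3.2302e+01  1.0000e-03  1.0000e-03 -0.0000e+00]
a1,c,L2,L3 [ 9.54423931e-06 -9.48547771e-02  5.09832823e-01  5.66215816e-01] [-8.07705094e-07 -2.16350801e-04  3.44417602e-05  1.93881656e-04
 -3.36340551e-05  2.24691448e-05] [-1.79684600e-01  1.25848003e-01  2.06851611e+00  9.47134850e-06
  9.47202410e-01  1.25928971e+00]
mass from t2 0.24818480398957946 t3 0.24858426686222096
```

Box R weighs 248 g: both joint torques agree, and the wrist force mean gives about 240 g. It goes in the two-post magazine. I lift it high and take a closer look at the wells.

Emit:
apply_moves([
  [0,0,-0.02,0,0,0,0.8],
  [0,0,-0.045,0,0,0,0.8],
  [0,0,-0.07,0,0,0,0.8],
  [0,0.02,-0.09,0,0,0,0.8],
  [-0.002,0.05,-0.1,0,0,0.01,0.8],
  [-0.002,0.08,-0.1,0,0,0.018,0.8],
  [-0.002,0.1,-0.1,0,0,0.018,0.8],
  [-0.002,0.1,-0.1,0,0,0.018,0.8],
])

```text
time: 9.05
tool_pos: [0.5312, -0.1721, 0.1811]
tcp_rot: [3.134, 0.174, 0.003]
wrist_force: [-0.2, -0.4, -2.5]
width: 0.369
```

```bash
python3 - <<'E'
from h import *
for i in range(6): s,im=snap("wrist")
print(s["time"],s["tool_pos"],s["tcp_rot"],s["width"])
import json; json.dump({k:np.asarray(s[k]).tolist() for k in("tool_pos","tcp_rot")},open("w3.json","w"))
cv2.imwrite("pics/w3raw.png",im); c=im[70:370,240:640]
cv2.imwrite("pics/w3.png",cv2.convertScaleAbs(cv2.resize(c,(800,600),interpolation=2),alpha=1.6))
E
```

```text
9.3 [ 0.52984678 -0.16742576  0.17980037] [-3.13567587e+00 -1.79687062e-01  1.46815221e-03] 0.3714290192425255
```

View pics/w3.png

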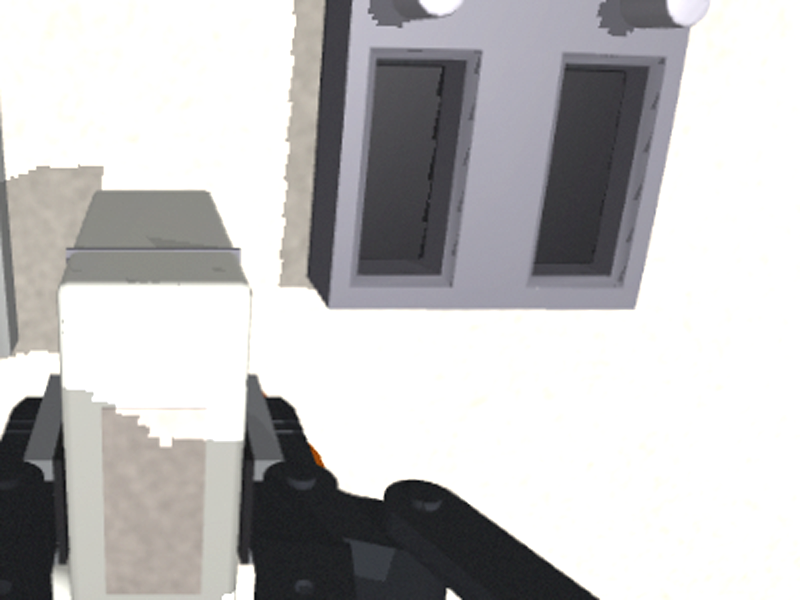

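```bash
cat > m4.py <<'E'
from m1 import *
s3=json.load(open("w3.json")); w3=cam("wrist",s3)
g3=cv2.cvtColor(cv2.imread("pics/w3raw.png"),cv2.COLOR_BGR2GRAY)
def sub3(p,o=(240,70)):
    p=(np.array(p,np.float32)/2+o).astype(np.float32); r=cv2.cornerSubPix(g3,p.reshape(-1,1,2).copy(),(3,3),(-1,-1),(3,40,.01))[:,0]
    bad=np.linalg.norm(r-p,axis=1)>2.5; r[bad]=p[bad]; return r
pr=lambda n,f:print(n,f[0].round(4).tolist(),f[1].tolist())
W=sub3([[370,48],[482,52],[453,287],[357,283],[562,53],[666,57],[626,290],[527,286]]); O=sub3([[635,308],[330,309]])
for d in (.010,.012,.014,.016):
    Q=q(.048,.022,.045,-d,.038)+q(.048,.022,.045,-d,-.038)
    f=fit([(w3,Q,W),(w3,q(.07,.068,.045)[2:],O)],(.58,-.3,.11)); print(d,f[0].round(4),"rms",(f[1]**2).mean()**.5)
    f=fit([(w3,Q,W)],(.58,-.3,.11)); c=f[0]; print("  wells only L home", (c[:2]+[-d*np.cos(c[2])-.038*np.sin(c[2]),.038*np.cos(c[2])-d*np.sin(c[2])]).round(4),c.round(4),"rms",(f[1]**2).mean()**.5)
pr("wells",f)
p=atz(w3,np.array([[62,284],[250,284]])/2+[240,70],s3["tool_pos"][2]+.0346)
T=Rn.from_rotvec(s3["tcp_rot"]).inv().apply(p-s3["tool_pos"]); print("box +x top edge in tool",T.round(4))
P=atz(w3,W,.045);print("well centers",P[:4].mean(0),P[4:].mean(0),"w1-like sizes",np.linalg.norm(P[0]-P[1]),np.linalg.norm(P[1]-P[2]))
E
python3 m4.py
```

```text
0.01 [ 0.5869 -0.306   0.112  -0.0024] rms 1.285496013218244
  wells only L home [ 0.5725 -0.269 ] [ 0.5868 -0.3056  0.1134 -0.0015] rms 1.2221906561580318
0.012 [ 0.5887 -0.3052  0.1103 -0.0013] rms 1.173882447266335
  wells only L home [ 0.5725 -0.269 ] [ 0.5887 -0.3054  0.1134 -0.0015] rms 1.2221906561580318
0.014 [ 5.906e-01 -3.044e-01  1.103e-01 -1.000e-04] rms 1.339589489358587
  wells only L home [ 0.5725 -0.269 ] [ 0.5907 -0.3052  0.1134 -0.0015] rms 1.2221906561580318
0.016 [ 5.925e-01 -3.041e-01  1.100e-01  1.000e-04] rms 1.7383900597967075
  wells only L home [ 0.5725 -0.269 ] [ 0.5927 -0.305   0.1134 -0.0015] rms 1.2221906561580318
wells [0.5927, -0.305, 0.1134, -0.0015] [[0.3, 0.2], [0.4, 0.0], [0.5, -0.4], [-3.6, 1.5], [0.0, 0.2], [0.5, -0.2], [-2.0, -1.9], [0.1, 0.2]]
box +x top edge in tool [[ 0.0416 -0.0133 -0.0346]
 [ 0.0416  0.0169 -0.0347]]
well centers [ 0.57304508 -0.26887929  0.045     ] [ 0.58088541 -0.34400001  0.045     ] w1-like sizes 0.043696575780568764 0.09582107755088022
```

Emit:
apply_moves([
  [0.008,0.026,0,0,0,0.002,0.8],
  [0.016,0.052,0,0,0,0.002,0.8],
  [0.024,0.078,0,0,0,0.002,0.8],
  [0.031,0.104,0,0,0,0.002,0.8],
  [0.031,0.104,0.03,0,0,0.002,0.8],
  [0.031,0.104,0.06,0,0,0.002,0.8],
  [0.031,0.104,0.075,0,0,0.002,0.8],
  [0.031,0.104,0.075,0,0,0.002,0.8],
])

```text
time: 10.02
tool_pos: [0.5693, -0.2655, 0.0997]
tcp_rot: [-3.131, -0.177, 0.014]
wrist_force: [-0.3, 1.0, -3.9]
width: 0.367
```

```bash
python3 - <<'E'
from h import *
for i in range(5): s,im=snap("wrist")
print(s["time"],s["tool_pos"],s["tcp_rot"],s["wrist_force"],s["joint_torque"])
go((.5725,-.2675,.095),.112,s)
s2,b=snap("side")
a=im[30:360,160:480]; c=cv2.resize(b[110:200,330:430],(320*1,330),interpolation=2)
cv2.imwrite("pics/h2.png",cv2.convertScaleAbs(np.hstack([a,c]),alpha=1.4))
E
```

```text
10.2167 [ 0.574335   -0.26825035  0.10718122] [3.13507095 0.1767666  0.00420301] [ 0.74525781 -0.07510278 -2.80778281] [-1.28482492e-02 -4.92580247e+01 -3.31346440e+01 -4.05884684e-04
  7.78482249e-02  7.11791872e-04]
delta [-0.0018 -0.001   0.0122] [ 0.0017 -0.0026  0.0006]
```

View pics/h2.png

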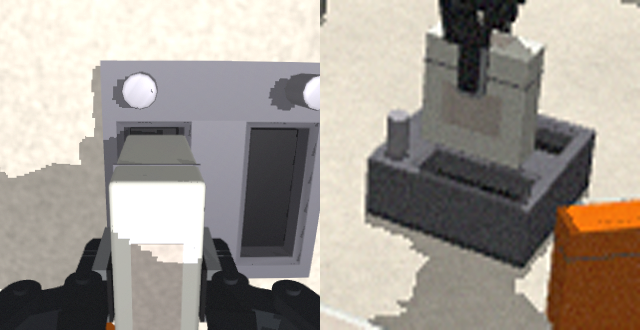

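Emit:
apply_moves([
  [-0.0015,-0.001,0.005,0,0,0,0.8],
  [-0.0015,-0.001,0.01,0,0,0,0.8],
  [-0.0015,-0.001,0.014,0,0,0,0.8],
  [-0.0015,-0.001,0.018,0,0,0,0.8],
  [-0.0015,-0.001,0.022,0,0,0,0.8],
  [-0.0015,-0.001,0.025,0,0,0,0.8],
  [-0.0015,-0.001,0.025,0,0,0,0.8],
  [-0.0015,-0.001,0.025,0,0,0,0.8],
])

```text
time: 10.98
tool_pos: [0.5711, -0.2673, 0.0798]
tcp_rot: [-3.136, -0.175, 0.001]
wrist_force: [-0.6, 0.7, -2.1]
width: 0.372
```

Emit:
apply_moves([
  [0,0,0.002,0,0,0,0.8],
  [0,0,0.004,0,0,0,0.8],
  [0,0,0.006,0,0,0,0.8],
  [0,0,0.006,0,0,0,0.8],
])

```text
time: 11.32
tool_pos: [0.571, -0.2672, 0.0738]
tcp_rot: [-3.136, -0.175, 0.001]
wrist_force: [-0.5, 0.5, -2.8]
width: 0.368
```

```bash
cat > st.py <<'E'
from h import *
F=[]
for i in range(4): snap("side"); s=status.read_state(); F.append(s["wrist_force"])
print(s["time"],np.round(s["tool_pos"],4),np.round(s["tcp_rot"],4),"F",np.mean(F,0).round(2),"M",np.round(s["torque"],2),"T",np.round(s["joint_torque"],2),s["width"])
E
python3 st.py
```

```text
11.5167 [ 0.5714 -0.2674  0.0744] [3.1366e+00 1.7550e-01 2.0000e-04] F [-0.06  0.1  -1.99] M [0.03 0.02 0.04] T [ 0.000e+00 -5.105e+01 -3.298e+01  0.000e+00  1.000e-02 -0.000e+00] 0.3673035582778078
```

Emit:
apply_moves([
  [0,0,0.0015,0,0,0,0.8],
  [0,0,0.003,0,0,0,0.8],
  [0,0,0.0045,0,0,0,0.8],
  [0,0,0.006,0,0,0,0.8],
  [0,0,0.0075,0,0,0,0.8],
  [0,0,0.009,0,0,0,0.8],
  [0,0,0.01,0,0,0,0.8],
  [0,0,0.01,0,0,0,0.8],
])

```text
time: 12.18
tool_pos: [0.5717, -0.2675, 0.0653]
tcp_rot: [3.136, 0.176, 0.001]
wrist_force: [-2.6, 1.3, 5.2]
width: 0.368
```

```bash
python3 st.py
```

```text
12.3833 [ 0.5717 -0.2674  0.0652] [3.1363e+00 1.7570e-01 1.1000e-03] F [-1.55  1.78  4.72] M [0.2  0.45 0.02] T [-2.900e-01 -4.718e+01 -3.079e+01 -3.000e-02 -8.400e-01  1.000e-02] 0.3737639585247652
```

Emit:
apply_moves([
  [0,0,0.0015,0,0,0,0.8],
  [0,0,0.003,0,0,0,0.8],
  [0,0,0.0045,0,0,0,0.8],
  [0,0,0.006,0,0,0,0.8],
  [0,0,0.0065,0,0,0,0.8],
  [0,0,0.0065,0,0,0,0.8],
])

```text
time: 12.88
tool_pos: [0.5716, -0.2675, 0.0584]
tcp_rot: [3.136, 0.176, 0.001]
wrist_force: [-1.8, -0.5, 4.6]
width: 0.369
```

```bash
python3 st.py
```

```text
13.0833 [ 0.5716 -0.2675  0.0583] [3.1363e+00 1.7550e-01 1.1000e-03] F [-1.4   0.93  5.29] M [ 0.18  0.32 -0.03] T [-3.300e-01 -4.726e+01 -3.030e+01 -5.000e-02 -7.000e-01  1.000e-02] 0.36991910758058416
```

Now on to the hard stop, in small steps, watching the force.

Emit:
apply_moves([
  [0,0,0.0005,0,0,0,0.8],
  [0,0,0.001,0,0,0,0.8],
  [0,0,0.001,0,0,0,0.8],
  [0,0,0.001,0,0,0,0.8],
])

```text
time: 13.42
tool_pos: [0.5716, -0.2675, 0.0572]
tcp_rot: [3.136, 0.176, 0.001]
wrist_force: [-1.8, 0.6, 5.7]
width: 0.365
```

```bash
python3 st.py
```

```text
13.6167 [ 0.5716 -0.2675  0.0572] [3.1363e+00 1.7550e-01 1.1000e-03] F [-1.44  1.27  5.04] M [0.16 0.27 0.02] T [-3.500e-01 -4.723e+01 -3.010e+01 -6.000e-02 -6.200e-01  1.000e-02] 0.3678714407763114
```

Emit:
apply_moves([
  [0,0,0.0005,0,0,0,0.8],
  [0,0,0.001,0,0,0,0.8],
  [0,0,0.001,0,0,0,0.8],
  [0,0,0.001,0,0,0,0.8],
])

```text
time: 13.95
tool_pos: [0.5716, -0.2675, 0.0566]
tcp_rot: [3.136, 0.176, 0.001]
wrist_force: [-2.8, 2.0, 8.5]
width: 0.367
```

```bash
python3 st.py
```

```text
14.15 [ 0.5716 -0.2675  0.0566] [3.1364e+00 1.7560e-01 1.0000e-03] F [-2.08  1.57  7.85] M [0.29 0.52 0.01] T [-4.000e-01 -4.600e+01 -2.972e+01 -6.000e-02 -9.900e-01  1.000e-02] 0.36474407765325806
```

Emit:
apply_moves([
  [0,0,0.0004,0,0,0,0.8],
  [0,0,0.0006,0,0,0,0.8],
  [0,0,0.0006,0,0,0,0.8],
])

```text
time: 14.4
tool_pos: [0.5717, -0.2675, 0.0566]
tcp_rot: [3.136, 0.176, 0.001]
wrist_force: [-4.6, 3.4, 10.6]
width: 0.369
```

```bash
python3 st.py
```

```text
14.6 [ 0.5717 -0.2675  0.0566] [3.1363e+00 1.7550e-01 1.1000e-03] F [-3.76  1.79  9.89] M [0.36 0.71 0.05] T [-4.600e-01 -4.441e+01 -2.926e+01 -6.000e-02 -1.460e+00  1.000e-02] 0.36862887414851925
```

Emit:
apply_moves([
  [0,0,-0.0006,0,0,0,0.8],
  [0,0,-0.001,0,0,0,0.45],
  [0,0,-0.001,0,0,0,0.45],
  [0,0,-0.001,0,0,0,0.45],
  [0,0,-0.001,0,0,0,0.45],
  [0,0,-0.001,0,0,0,0.45],
  [0,0,-0.001,0,0,0,0.45],
  [0,0,-0.001,0,0,0,0.45],
])

```text
time: 15.27
tool_pos: [0.5712, -0.2674, 0.056]
tcp_rot: [-3.137, -0.176, 0.0]
wrist_force: [-0.0, -0.3, -0.5]
width: 0.551
```

Emit:
apply_moves([
  [0,0,-0.01,0,0,0,0.45],
  [0,0,-0.03,0,0,0,0.45],
  [0,0,-0.06,0,0,0,0.45],
  [0,0,-0.09,0,0,0,0.45],
  [0,0,-0.12,0,0,0,0.45],
  [0,0,-0.12,0,0,0,0.45],
])

```text
time: 15.77
tool_pos: [0.5756, -0.2696, 0.1853]
tcp_rot: [3.13, 0.175, 0.018]
wrist_force: [1.0, -1.3, 1.1]
width: 0.55
```

```bash
python3 - <<'E'
from h import *
for i in range(2): s,im=snap("wrist")
print(s["time"],s["tool_pos"],s["tcp_rot"],s["width"])
s2,b=snap("side")
w=cam("wrist",s)
# expected box-top corners at home
R=Rn.from_euler("z",.112).as_matrix()
P=np.array([[.042,.016,.092],[.042,-.016,.092],[-.042,-.016,.092],[-.042,.016,.092]])@R.T+[.5725,-.268,0]
im=im.copy()
for p in proj(w,P): cv2.circle(im,tuple(int(round(v)) for v in p),2,(0,0,255),-1)
for p in proj(cam("side"),P): cv2.circle(b,tuple(int(round(v)) for v in p),1,(0,0,255),-1)
c=cv2.resize(b[110:200,330:430],(366,330),interpolation=2)
cv2.imwrite("pics/h3.png",cv2.convertScaleAbs(np.hstack([im[30:360,160:560],c]),alpha=1.2))
# box L unloaded lift pose
go((.510,.0067,.19),.13,s)
E
```

```text
15.8167 [ 0.5744513  -0.26897099  0.18233414] [3.13147407 0.17526495 0.01379366] 0.5516920401813648
delta [-0.0332 -0.2811 -0.0095] [ 0.0057 -0.0084 -0.0182]
```

View pics/h3.png

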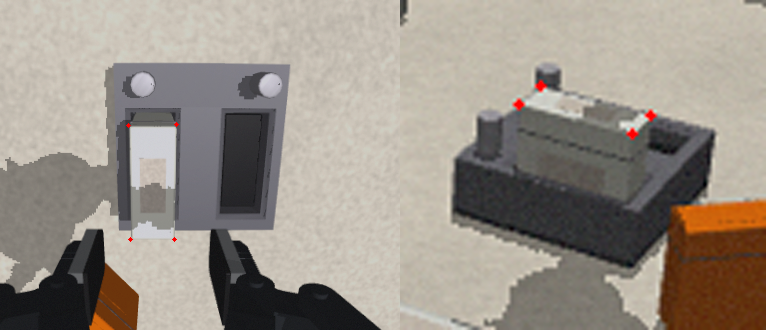

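Box R is fully down: the predicted home corners match both views, and the hard stop was felt. Next is box L.

Emit:
apply_moves([
  [-0.004,-0.037,-0.005,0,0,-0.018,0.45],
  [-0.008,-0.074,-0.01,0,0,-0.018,0.45],
  [-0.012,-0.111,-0.01,0,0,-0.018,0.45],
  [-0.016,-0.148,-0.01,0,0,-0.018,0.45],
  [-0.02,-0.185,-0.01,0,0,-0.018,0.45],
  [-0.024,-0.222,-0.01,0,0,-0.018,0.45],
  [-0.028,-0.255,-0.01,0,0,-0.018,0.45],
  [-0.0306,-0.279,-0.01,0,0,-0.018,0.45],
])

```text
time: 16.58
tool_pos: [0.5071, 0.009, 0.184]
tcp_rot: [-3.134, -0.205, 0.007]
wrist_force: [-0.2, 0.2, 0.3]
width: 0.547
```

Emit:
apply_moves([
  [0,0,0,0,0,0,0.45],
  [0,0,0,0,0,0,0.45],
  [0,0,0,0,0,0,0.45],
  [0,0,0,0,0,0,0.45],
  [0,0,0,0,0,0,0.45],
])

```text
time: 17.0
tool_pos: [0.5098, 0.0054, 0.1857]
tcp_rot: [3.135, 0.201, -0.001]
wrist_force: [0.1, -0.4, -0.5]
width: 0.549
```

```bash
python3 - <<'E'
from h import *
import json
s,im=snap("wrist"); s,im=snap("wrist"); cv2.imwrite("pics/w4raw.png",im)
json.dump({k:np.asarray(s[k]).tolist() for k in("tool_pos","tcp_rot")},open("w4.json","w"))
print(s["time"],s["tool_pos"],s["tcp_rot"]); go((.510,.0067,.115),.13,s);go((.510,.0067,.08),.13,s)
w=cam("wrist",s); R=Rn.from_euler("z",.13).as_matrix()
P=np.array([[.042,.016,.09],[.042,-.016,.09],[-.042,-.016,.09],[-.042,.016,.09]])@R.T+[.510,.0067,0]
o=im.copy()
for p in proj(w,P): cv2.circle(o,tuple(int(round(v)) for v in p),2,(0,0,255),-1)
cv2.imwrite("pics/h4.png",cv2.resize(o[20:350,60:560],(800,528)))
E
```

```text
17.05 [0.50986802 0.00547656 0.18586042] [ 3.13504474e+00  2.01261035e-01 -9.29187673e-04]
delta [ 0.0003 -0.0012  0.0709] [ 0.0001  0.0006 -0.0018]
delta [ 0.0004 -0.0012  0.1059] [ 0.0001  0.0006 -0.0018]
```

View pics/h4.png

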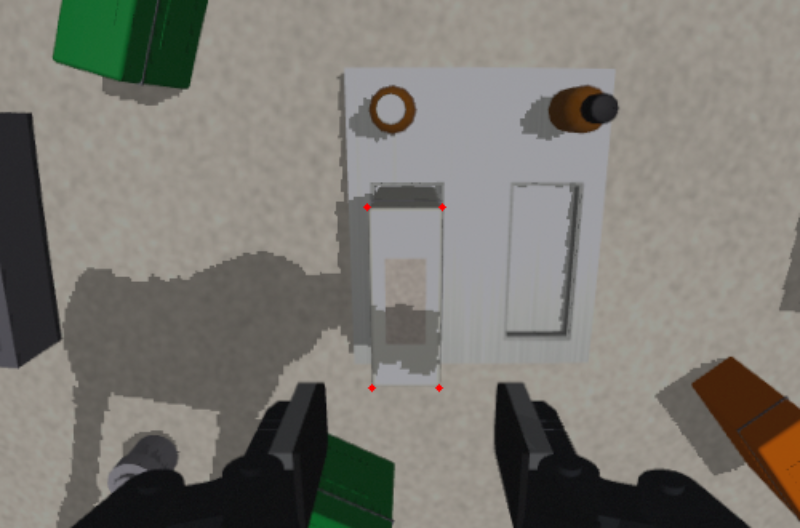

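Emit:
apply_moves([
  [0.0005,-0.001,0.035,0,0,-0.002,0.45],
  [0.0005,-0.001,0.07,0,0,-0.002,0.45],
  [0.0005,-0.001,0.09,0,0,-0.002,0.45],
  [0.0005,-0.001,0.106,0,0,-0.002,0.45],
  [0.0005,-0.001,0.106,0,0,-0.002,0.45],
  [0.0005,-0.001,0.106,0,0,-0.002,0.45],
  [0.0005,-0.001,0.106,0,0,-0.002,0.45],
  [0.0005,-0.001,0.106,0,0,-0.002,0.45],
])

```text
time: 17.77
tool_pos: [0.5118, 0.0073, 0.082]
tcp_rot: [3.134, 0.206, 0.005]
wrist_force: [-0.8, -0.3, 0.3]
width: 0.549
```

Emit:
apply_moves([
  [0,0,0,0,0,0,0.45],
  [0,0,0,0,0,0,0.45],
  [0,0,0,0,0,0,0.45],
  [0,0,0,0,0,0,0.45],
  [0,0,0,0,0,0,0.45],
  [0,0,0,0,0,0,0.45],
  [0,0,0,0,0,0,0.45],
  [0,0,0,0,0,0,0.45],
])

```text
time: 18.43
tool_pos: [0.5101, 0.0076, 0.0801]
tcp_rot: [-3.135, -0.207, 0.0]
wrist_force: [-1.1, -0.3, -0.3]
width: 0.552
```

```bash
python3 st.py; python3 -c "
from h import *; print(np.round(status.read_state()['joint_torque'],3))"
```

```text
18.6333 [0.5101 0.0076 0.0801] [-3.1347e+00 -2.0680e-01  2.0000e-04] F [-0.12 -0.13  0.26] M [-0.01 -0.02  0.04] T [  0.   -36.84 -31.11   0.     0.    -0.  ] 0.5501572130724386
[ 5.0000e-03 -3.6842e+01 -3.1107e+01  0.0000e+00  2.0000e-03 -0.0000e+00]
```

Emit:
apply_moves([
  [0,0,0.015,0,0,0,0.45],
  [0,0,0.025,0,0,0,0.45],
  [0,0,0.025,0,0,0,0.45],
  [0,0,0.025,0,0,0,0.8],
  [0,0,0.025,0,0,0,0.8],
  [0,0,0.025,0,0,0,0.8],
  [0,0,0.025,0,0,0,0.8],
  [0,0,0.025,0,0,0,0.8],
], squeeze=50)

```text
time: 19.3
tool_pos: [0.5101, 0.0075, 0.0552]
tcp_rot: [3.135, 0.207, -0.0]
wrist_force: [0.2, -0.2, -1.9]
width: 0.367
```

Emit:
apply_moves([
  [0,0,0,0,0,0,0.8],
  [0,0,-0.008,0,0,0,0.8],
  [0,0,-0.016,0,0,0,0.8],
  [0,0,-0.025,0,0,0,0.8],
  [0,0,-0.025,0,0,0,0.8],
  [0,0,-0.025,0,0,0,0.8],
  [0,0,-0.025,0,0,0,0.8],
  [0,0,-0.025,0,0,0,0.8],
])

```text
time: 19.97
tool_pos: [0.5098, 0.0076, 0.08]
tcp_rot: [-3.135, -0.207, 0.001]
wrist_force: [-1.4, 0.3, -3.0]
width: 0.372
```

Emit:
apply_moves([
  [0,0,0,0,0,0,0.8],
  [0,0,0,0,0,0,0.8],
  [0,0,0,0,0,0,0.8],
  [0,0,0,0,0,0,0.8],
  [0,0,0,0,0,0,0.8],
  [0,0,0,0,0,0,0.8],
  [0,0,0,0,0,0,0.8],
  [0,0,0,0,0,0,0.8],
])

```text
time: 20.63
tool_pos: [0.5101, 0.0075, 0.0802]
tcp_rot: [-3.135, -0.207, 0.0]
wrist_force: [-0.4, -0.6, -3.0]
width: 0.368
```

```bash
python3 st.py; python3 -c "
from h import *; print(np.round(status.read_state()['joint_torque'],3))"
```

```text
20.8333 [0.5101 0.0075 0.0802] [-3.1348e+00 -2.0680e-01 -1.0000e-04] F [-0.03 -0.03 -2.63] M [ 0.   -0.05  0.  ] T [  0.   -38.21 -32.35   0.    -0.     0.  ] 0.3689797601997447
[  0.    -38.206 -32.348   0.     -0.      0.   ]
```

Box L weighs about 272 g by joint torque (the wrist force points a little higher), so it goes in the arch magazine. I take it up and over for a look at that magazine's wells.

Emit:
apply_moves([
  [0,0,-0.02,0,0,0,0.8],
  [0,0,-0.045,0,0,0,0.8],
  [0,0,-0.075,0,0,0,0.8],
  [-0.004,-0.03,-0.1,0,0,0.02,0.8],
  [-0.008,-0.06,-0.1,0,0,0.04,0.8],
  [-0.012,-0.09,-0.1,0,0,0.057,0.8],
  [-0.016,-0.12,-0.1,0,0,0.057,0.8],
  [-0.02,-0.149,-0.1,0,0,0.057,0.8],
])

```text
time: 21.5
tool_pos: [0.4703, 0.1539, 0.1806]
tcp_rot: [-3.139, -0.117, -0.001]
wrist_force: [0.6, 0.6, -3.2]
width: 0.37
```

Emit:
apply_moves([
  [0,0,0,0,0,0,0.8],
  [0,0,0,0,0,0,0.8],
  [0,0,0,0,0,0,0.8],
  [0,0,0,0,0,0,0.8],
  [0,0,0,0,0,0,0.8],
])

```text
time: 21.92
tool_pos: [0.471, 0.1516, 0.1801]
tcp_rot: [3.139, 0.115, -0.0]
wrist_force: [0.1, 0.3, -2.5]
width: 0.375
```

```bash
python3 - <<'E'
from h import *
for i in range(2): s,im=snap("wrist")
print(s["time"],s["tool_pos"],s["tcp_rot"],s["width"])
import json; json.dump({k:np.asarray(s[k]).tolist() for k in("tool_pos","tcp_rot")},open("w3.json","w"))
cv2.imwrite("pics/w3raw.png",im); c=im[70:370,0:400]
cv2.imwrite("pics/w5.png",cv2.convertScaleAbs(cv2.resize(c,(800,600),interpolation=2),alpha=1.6))
E
```

```text
21.9667 [0.47102205 0.15165072 0.18011561] [ 3.13926994e+00  1.14912480e-01 -1.42830232e-04] 0.3686665418856396
```

View pics/w5.png

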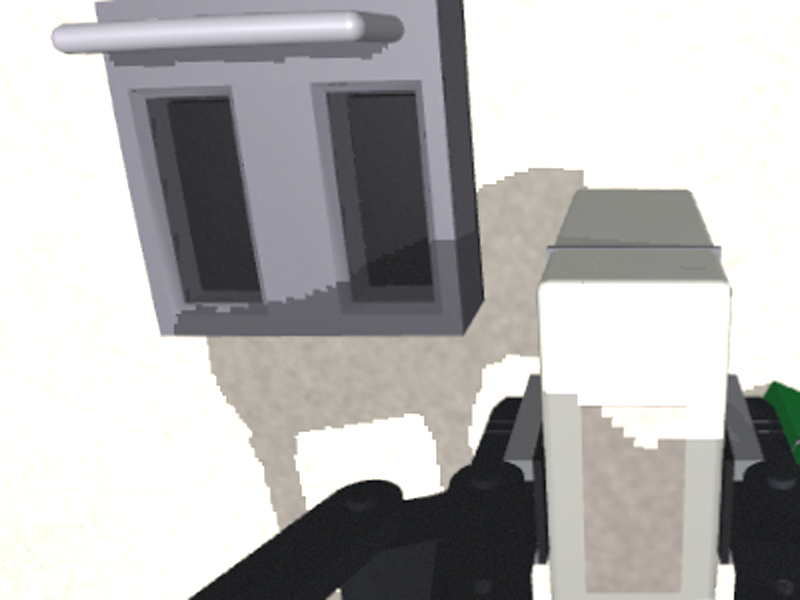

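```bash
sed -i '/^W=sub3/,$d' m4.py; cat >> m4.py <<'E'
o=(0,70)
W=sub3([[130,91],[233,86],[268,306],[176,313],[311,83],[420,80],[441,311],[341,314]],o); O=sub3([[463,334],[161,335]],o)
for d in (.010,.012,.014):
    Q=q(.048,.022,.045,-d,.038)+q(.048,.022,.045,-d,-.038)
    f=fit([(w3,Q,W),(w3,q(.07,.068,.045)[2:],O)],(.49,.29,.07)); c=f[0]
    print(d,c.round(4),"rms",(f[1]**2).mean()**.5,"R home",(c[:2]+[-d*np.cos(c[2])+.038*np.sin(c[2]),-.038*np.cos(c[2])-d*np.sin(c[2])]).round(4))
pr("res",f)
P=atz(w3,W,.045);print("well centers",P[:4].mean(0),P[4:].mean(0)); print(atz(w3,O,.045))
p=atz(w3,np.array([[540,281],[730,281]])/2+o,s3["tool_pos"][2]+.0346)
T=Rn.from_rotvec(s3["tcp_rot"]).inv().apply(p-s3["tool_pos"]); print("box edge in tool",T.round(4))
go((c[0]-.012*np.cos(c[2])+.038*np.sin(c[2]),c[1]-.038*np.cos(c[2])-.012*np.sin(c[2]),.105),c[2],status.read_state())
E
python3 m4.py
```

```text
0.01 [ 0.4891  0.2941  0.0827 -0.0032] rms 0.9523654760647301 R home [0.4823 0.2554]
0.012 [ 0.491   0.2936  0.0827 -0.0019] rms 0.9528903399657277 R home [0.4822 0.2548]
0.014 [ 0.493   0.2936  0.0836 -0.0015] rms 1.2093386622447824 R home [0.4822 0.2545]
res [0.493, 0.2936, 0.0836, -0.0015] [[-0.5, 0.3], [0.7, 0.2], [0.4, 3.8], [-1.8, 0.3], [-0.0, 0.3], [0.3, -0.1], [0.1, -0.2], [0.1, 0.1], [-0.1, -2.4], [-0.1, -2.1]]
well centers [0.47730707 0.32896539 0.045     ] [0.48257831 0.25411672 0.045     ]
[[0.42734774 0.2195513  0.045     ]
 [0.41619143 0.35462456 0.045     ]]
box edge in tool [[ 0.0422 -0.0136 -0.0346]
 [ 0.0422  0.0169 -0.0346]]
delta [ 0.0207 -0.1018  0.0751] [ 0.0002  0.0001 -0.0104]
```

Emit:
apply_moves([
  [0.005,-0.026,0,0,0,-0.01,0.8],
  [0.01,-0.052,0,0,0,-0.01,0.8],
  [0.015,-0.078,0,0,0,-0.01,0.8],
  [0.019,-0.1026,0,0,0,-0.01,0.8],
  [0.019,-0.1026,0.03,0,0,-0.01,0.8],
  [0.019,-0.1026,0.06,0,0,-0.01,0.8],
  [0.019,-0.1026,0.075,0,0,-0.01,0.8],
  [0.019,-0.1026,0.075,0,0,-0.01,0.8],
])

```text
time: 22.68
tool_pos: [0.4787, 0.2543, 0.1004]
tcp_rot: [3.135, 0.132, -0.013]
wrist_force: [-2.1, -0.7, -3.0]
width: 0.367
```

Emit:
apply_moves([
  [0,0,0,0,0,0,0.8],
  [0,0,0,0,0,0,0.8],
  [0,0,0,0,0,0,0.8],
  [0,0,0,0,0,0,0.8],
  [0,0,0,0,0,0,0.8],
])

```text
time: 23.1
tool_pos: [0.4831, 0.2567, 0.1068]
tcp_rot: [-3.138, -0.133, -0.004]
wrist_force: [0.5, 0.5, -2.7]
width: 0.366
```

```bash
python3 - <<'E'
from h import *
s,im=snap("wrist")
print(s["time"],s["tool_pos"],s["tcp_rot"],s["wrist_force"]); go((.4822,.2553,.105),.083,s)
s2,b=snap("side")
a=im[0:330,130:510]; c=cv2.resize(b[225:385,150:310],(330,330),interpolation=2)
cv2.imwrite("pics/h5.png",cv2.convertScaleAbs(np.hstack([a,c]),alpha=1.4))
E
```

```text
23.1 [0.48311766 0.25669383 0.10678428] [-3.13767706 -0.13263343 -0.00411919] [ 0.52772251  0.51885128 -2.66288307]
delta [-0.001   0.0013  0.0018] [-0.001  -0.0027  0.0015]
```

View pics/h5.png

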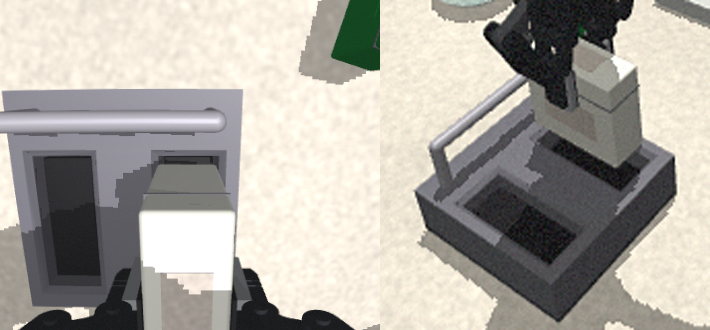

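Emit:
apply_moves([
  [-0.001,0.0015,0.004,0,0,0,0.8],
  [-0.001,0.0015,0.009,0,0,0,0.8],
  [-0.001,0.0015,0.013,0,0,0,0.8],
  [-0.001,0.0015,0.017,0,0,0,0.8],
  [-0.001,0.0015,0.021,0,0,0,0.8],
  [-0.001,0.0015,0.025,0,0,0,0.8],
  [-0.001,0.0015,0.025,0,0,0,0.8],
  [-0.001,0.0015,0.025,0,0,0,0.8],
])

```text
time: 23.87
tool_pos: [0.4808, 0.2546, 0.0796]
tcp_rot: [3.138, 0.133, -0.002]
wrist_force: [0.7, -0.0, -2.0]
width: 0.368
```

Emit:
apply_moves([
  [0,0,0.002,0,0,0,0.8],
  [0,0,0.004,0,0,0,0.8],
  [0,0,0.006,0,0,0,0.8],
  [0,0,0.006,0,0,0,0.8],
])

```text
time: 24.2
tool_pos: [0.4808, 0.2547, 0.0737]
tcp_rot: [3.139, 0.133, -0.001]
wrist_force: [-0.5, -0.4, -3.3]
width: 0.366
```

```bash
python3 st.py
```

```text
24.4 [0.4812 0.2548 0.0743] [-3.1387e+00 -1.3320e-01 -2.0000e-04] F [ 0.05 -0.01 -3.06] M [ 0.05 -0.01 -0.02] T [ 0.000e+00 -4.203e+01 -3.221e+01  0.000e+00  1.000e-02  0.000e+00] 0.3653454695393732
```

No contact yet, and the box is inside the well. Continuing as with the first box.

Emit:
apply_moves([
  [0,0,0.0015,0,0,0,0.8],
  [0,0,0.003,0,0,0,0.8],
  [0,0,0.0045,0,0,0,0.8],
  [0,0,0.006,0,0,0,0.8],
  [0,0,0.0075,0,0,0,0.8],
  [0,0,0.009,0,0,0,0.8],
  [0,0,0.01,0,0,0,0.8],
  [0,0,0.01,0,0,0,0.8],
])

```text
time: 25.07
tool_pos: [0.4815, 0.255, 0.0648]
tcp_rot: [-3.139, -0.133, -0.001]
wrist_force: [-1.7, -0.1, 4.4]
width: 0.368
```

```bash
python3 st.py
```

```text
25.2667 [0.4815 0.2549 0.0647] [-3.1385e+00 -1.3320e-01 -1.2000e-03] F [-1.45 -0.91  4.82] M [-0.19  0.28  0.03] T [ 2.000e-02 -3.869e+01 -2.956e+01  6.000e-02 -6.200e-01  0.000e+00] 0.3678783133794425
```

Emit:
apply_moves([
  [0,0,0.0015,0,0,0,0.8],
  [0,0,0.003,0,0,0,0.8],
  [0,0,0.0045,0,0,0,0.8],
  [0,0,0.006,0,0,0,0.8],
  [0,0,0.0075,0,0,0,0.8],
  [0,0,0.0075,0,0,0,0.8],
  [0,0,0.0075,0,0,0,0.8],
])

```text
time: 25.85
tool_pos: [0.4814, 0.2549, 0.0567]
tcp_rot: [-3.138, -0.133, -0.001]
wrist_force: [0.6, -0.2, 2.9]
width: 0.372
```

```bash
python3 st.py
```

```text
26.05 [0.4814 0.2549 0.0567] [-3.1385e+00 -1.3320e-01 -1.1000e-03] F [0.73 0.56 2.  ] M [ 0.02 -0.02 -0.04] T [ 4.000e-02 -4.010e+01 -2.913e+01  3.000e-02  1.100e-01  0.000e+00] 0.37154526788212566
```

Emit:
apply_moves([
  [0,0,0.0005,0,0,0,0.8],
  [0,0,0.001,0,0,0,0.8],
  [0,0,0.001,0,0,0,0.8],
  [0,0,0.001,0,0,0,0.8],
])

```text
time: 26.38
tool_pos: [0.4815, 0.255, 0.0566]
tcp_rot: [-3.139, -0.133, -0.001]
wrist_force: [-2.0, -2.2, 8.0]
width: 0.371
```

```bash
python3 st.py
```

```text
26.5833 [0.4815 0.255  0.0566] [-3.1385e+00 -1.3320e-01 -1.0000e-03] F [-1.39 -0.67  7.85] M [-0.25  0.39 -0.01] T [ 2.000e-02 -3.737e+01 -2.811e+01  6.000e-02 -7.300e-01 -0.000e+00] 0.3660125734198357
```

The stop is at the same TCP height as before (0.0566 m). One small extra press, then release.

Emit:
apply_moves([
  [0,0,0.0003,0,0,0,0.8],
  [0,0,0.0005,0,0,0,0.8],
  [0,0,0.0005,0,0,0,0.8],
  [0,0,0.0005,0,0,0,0.8],
])

```text
time: 26.92
tool_pos: [0.4815, 0.2549, 0.0566]
tcp_rot: [-3.139, -0.133, -0.001]
wrist_force: [-2.8, -2.1, 11.0]
width: 0.366
```

Emit:
apply_moves([
  [0,0,-0.0006,0,0,0,0.8],
  [0,0,-0.001,0,0,0,0.45],
  [0,0,-0.001,0,0,0,0.45],
  [0,0,-0.001,0,0,0,0.45],
  [0,0,-0.001,0,0,0,0.45],
  [0,0,-0.001,0,0,0,0.45],
  [0,0,-0.001,0,0,0,0.45],
  [0,0,-0.001,0,0,0,0.45],
])

```text
time: 27.58
tool_pos: [0.481, 0.2547, 0.056]
tcp_rot: [3.139, 0.133, -0.001]
wrist_force: [0.5, -0.8, -0.6]
width: 0.551
```

Emit:
apply_moves([
  [0,0,-0.01,0,0,0,0.45],
  [0,0,-0.03,0,0,0,0.45],
  [0,0,-0.06,0,0,0,0.45],
  [0,0,-0.09,0,0,0,0.45],
  [0,0,-0.12,0,0,0,0.45],
  [0,0,-0.12,0,0,0,0.45],
  [0,0,-0.12,0,0,0,0.45],
  [0,0,-0.12,0,0,0,0.45],
])

```text
time: 28.25
tool_pos: [0.481, 0.2547, 0.1765]
tcp_rot: [-3.139, -0.133, -0.001]
wrist_force: [-0.3, -0.2, 0.0]
width: 0.552
```

```bash
python3 - <<'E'
from h import *
for i in range(4): s,im=snap("wrist")
print(s["time"],s["tool_pos"],s["tcp_rot"],s["width"])
s2,b=snap("side"); im=im.copy()
for (x,y,a) in ((.4820,.2550,.083),(.5725,-.268,.112)):
    P=np.array([[.042,.016,.092],[.042,-.016,.092],[-.042,-.016,.092],[-.042,.016,.092]])@Rn.from_euler("z",a).as_matrix().T+[x,y,0]
    for c,o,r in ((cam("wrist",s),im,2),(cam("side"),b,1)):
        for p in proj(c,P):
            if abs(p).max()<900: cv2.circle(o,tuple(int(round(v)) for v in p),r,(0,0,255),-1)
A=im[30:330,120:520]; B=cv2.resize(b[235:385,150:350],(400,300),interpolation=2); C=cv2.resize(b[110:260,270:470],(400,300),interpolation=2)
cv2.imwrite("pics/h6.png",cv2.convertScaleAbs(np.vstack([np.hstack([A,B]),np.hstack([C,b[80:380,100:500]])]),alpha=1.2))
E
```

```text
28.4 [0.4799414  0.25421142 0.17448592] [ 3.13751441  0.13311399 -0.00467284] 0.5482077012104803
```

The viewer's picture limit is reached, so I check the seating numerically against the predicted home corners.

```bash
python3 - <<'E'
from h import *
s,im=snap("wrist"); _,b=snap("side"); print(s["time"],s["width"])
for n,(x,y,a),cs in (("arch R",(.4820,.2550,.083),("wrist","side")),("post L",(.5725,-.268,.112),("side",))):
  for nm in cs:
    c=cam(nm,s); g=cv2.cvtColor(im if nm=="wrist" else b,cv2.COLOR_BGR2GRAY)
    for z in (.092,.106):
        P=np.array([[.042,.016,z],[.042,-.016,z],[-.042,-.016,z],[-.042,.016,z]])@Rn.from_euler("z",a).as_matrix().T+[x,y,0]
        p=proj(c,P).astype(np.float32); r=cv2.cornerSubPix(g,p.reshape(-1,1,2).copy(),(3,3),(-1,-1),(3,40,.01))[:,0]
        print(n,nm,z,np.round(r-p,1).tolist())
E
```

```text
28.5 0.5472757534991171
arch R wrist 0.092 [[0.0, 0.0], [0.699999988079071, 1.100000023841858], [0.0, 0.0], [0.0, 0.0]]
arch R wrist 0.106 [[0.0, 0.0], [-0.800000011920929, -2.5], [0.0, 0.0], [0.0, 0.0]]
arch R side 0.092 [[0.5, -0.30000001192092896], [0.30000001192092896, 0.800000011920929], [-1.0, 0.8999999761581421], [-0.5, 0.4000000059604645]]
arch R side 0.106 [[-0.30000001192092896, -1.600000023841858], [2.5, -2.299999952316284], [0.6000000238418579, -2.299999952316284], [-1.0, 0.6000000238418579]]
post L side 0.092 [[0.800000011920929, 0.10000000149011612], [-0.8999999761581421, 0.6000000238418579], [0.10000000149011612, -0.20000000298023224], [0.30000001192092896, 0.20000000298023224]]
post L side 0.106 [[0.0, 0.0], [-1.2999999523162842, 0.5], [0.0, 0.0], [0.0, 0.0]]
```

Both boxes agree with home height to about 1 px, and the gripper is clear of everything. Handing in.

```bash
python3 -c "
from workcell import job; print(job.finish_job())"
```

```text
the job is handed in; nothing more can be done
None
```

Both boxes are in magazine wells with their seats on the hard stop, released, and I handed the job in at about 28.5 s of the 72 s. The hand-in gave no verdict.

| Box | Weight by joint torque | Wrist force (noisier) | Where it went |
|---|---|---|---|
| -y nest | about 248 g | about 240 g | two-post magazine, +y well |
| +y nest | about 272 g | about 295 g | arch magazine, -y well |

- **Weights:** Both torque readings lie within 30 g of the 250 g limit, so either magazine would be accepted. For the +y box the wrist force reads a little above that band, but it points to the same magazine.
- **Pressing:** Both stops came at the same tool height, 0.0566 m. That is 0.8 mm below what I had calculated, within the calibration error. Contact force peaked at roughly 14 N.
- **Final check:** The predicted home corners agreed with the side camera to about 1 px for both boxes. In the wrist camera, only one of the arch box's four corners gave a usable match.
- **Not viewed:** I could not look at the last picture because the viewing limit of 12 was reached. The final check of the arch box was therefore numerical only.

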